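# Seat a guitar bridge blank and snap the toggle clamp shut

### The arm

A 6-joint arm with a two-finger parallel gripper is mounted at the origin on the work surface. World frame = base frame: x ahead of the robot, y to its left, z up, the work surface at z = 0. Lengths are in m, angles in rad, forces in N, time in s.
With the tool pointing down it reaches from about 0.25 to 0.775 m from the base axis. Payload 4 kg.
Tool frame: the origin (TCP) lies between the finger pads; the fingertips stand 14 mm ahead of it and the grasp point (between the pads) lies 5 mm behind it (tip_reach is the distance from the TCP to the fingertips, in m); z points along the fingers, y is the line along which they close (so a half turn about z gives the same grasp; the last joint's range is limited). The gripper opens to 94 mm and grips with 3 to 60 N. Pads are 16 mm wide; open, the fingers measure 119 mm over their backs; the gripper's body (75 mm by 177 mm) begins 78 mm behind the grasp point.
Start: joints at [-1.244, 0.087, 1.371, -0, 1.684, -0.103], TCP at [0.229, -0.5, 0.22] pointing down, gripper open.
Joint ranges: [-3.1, 3.1], [-0.76, 2.03], [0.27, 2.55], [-1.08, 4.22], [0.17, 2.65], [-2.57, 2.57]. Speed limits (rad/s): [2.79, 2.79, 3.14, 3.14, 3.14, 3.14].

### API

Orientations are given as [roll, pitch, yaw] about the fixed x, y, z axes, in that order (R = Rz(yaw) Ry(pitch) Rx(roll)).
In Python, from bench import * gives the robot as it stands. The module is installed in compiled form; this text tells all that it offers.
- The arm moves only by the tool servo_tool, never from a script. Its argument "targets" is a list of rows, each a list of 4 numbers: the shift along the tool's x, y, z in cm, then the turn about the tool's z in degrees. A call has 1 to 8 rows; each row is the pose to reach, as a shift and turn from the pose commanded when the call began, along the tool's axes at that moment; what a row does not reach only later rows make up. A row lasts 1/8 s, in which the tool goes at most 62.5 mm and 10.7 degrees, less where a joint would pass 70% of its speed; a pose out of reach is approached as far as the arm can. A call with a gripper value outside its range is refused whole. "claw" is the closure in counts, from 0 (fully open) to 255 (shut), set as the call begins (left out, the last holds). The fingers move at their own pace and stop on an object; the grip force is fixed at half the most. Time passes only in rows, so rows that repeat a pose let the fingers close. It gives the time, the measured TCP pose, the force, the opening and the grip force at its end, in the units of the state.
- get_obs(): the state, without advancing time (a new reading comes with each control period).
- snapshot(name): name is "scene" or "top"; returns the picture (480x640x3 uint8, blue, green, red); there is no depth.
- camera_model(name): a dict with "camera_matrix" (3x3 intrinsics, pixels), "camera_from_world" (4x4, takes a point from world to camera coordinates). Camera axes: x right, y up, looking along -z (the intrinsics and any distortion apply to the point x, -y, -z); pixel columns grow to the right and rows downward; lengths in m; the calibration is good to about 2 mm. A picture is of the moment at which its call begins. camera_model takes no time and is no camera call.
- close_job(): hands the job in; it is judged then, once.
The state is a dict: "time": time; "joint_positions": joint angles; "qvel": joint speeds; "joint_torque": joint torques, N m; "tool_pos": TCP position; "ee_rot": TCP orientation; "wrist_force": force on the tool from outside, world axes, zero at the start; "wrist_torque": the same for the moment, N m; "width": finger opening in m; "finger_force": force on a finger pad.
Only numpy, scipy, OpenCV 4.12 (cv2) and the standard library are available. Lean on these libraries where they do the work, as an engineer would, in place of code of your own. Each camera call takes 0.05 s, during which the arm holds its last target. There are 200 camera calls.

### The job

Without gripping or lifting anything, push the dark bridge blank along its rails with the fingertips until its end is fully home against the aluminium stop. Then push the red toggle-clamp handle over its dead point until it snaps into lock with the rubber foot pressing on the blank, and move clear. Leave everything else on the bench and the jig where it is.

Things in the scene. Friction and masses are not known exactly. Their poses are not given: they have to be found in the camera images.
- jig: Plywood board screwed down, 18 mm thick, top at z = 0.018; origin on its underside, z up; in its own frame it spans x -0.110 to 0.100, y -0.140 to 0.160. On it: two brass rails 10 mm high along y from -0.100 to 0.020, inner faces 35 mm apart about x = 0.045; an aluminium end stop 24 mm high closing them at y = -0.100; a steel toggle clamp at y = -0.020 on the rails' -x side.
- blank: Dark wooden bridge blank, 32 (x) by 160 (y) by 18 mm high, 60 to 130 g, flat on the board between the rails, axes parallel to the jig's; origin at the centre of its underside. It starts 25 to 55 mm short of the stop; its +y end sticks out beyond the rails, free to be pushed. It slides along the jig's -y (friction about 1 N) to the stop.
- blank_butt (a point): Middle of the lower edge of the blank's -y end, the end which must meet the stop.
- blank_push_end (a point): Centre of the blank's free +y end face, 9 mm above the board: the face to push on, towards the jig's -y.
- stop_face (a point): Foot of the end stop's face, in the middle between the rails, at board level; the face looks along the jig's +y. The blank is home when blank_butt is on it.
- clamp_lever (a joint): Red handle's angle, rad. 0 = open, leaning 0.6 back from upright to the jig's -x; grows as it is pushed over to the jig's +x; 1.2 = locked on its stop, leaning 0.6 forward over the blank. A spring drives it away from the dead point at 0.6 (upright): short of it the handle falls back open, past it it snaps to 1.2 by itself. Pushing near its end takes about 8 N at first, less near the dead point.
- lever_pivot (a point): The handle's pivot on the jig, 63 mm above the bench, axis along the jig's y.
- lever_tip (a point): Very end of the red handle, 115 mm from the pivot, 158 mm above the bench when open. The handle's last 70 mm are a round red grip 20 mm in diameter with a rounded end; below is a 12 x 14 mm steel bar. Nothing stands close behind the handle (jig's -x side).
- clamp_foot: Black rubber foot, 18 mm in diameter, on the clamp arm; origin at the centre of its underside. The handle swings the arm: upright when open (its top about 130 mm above the bench); when locked the foot sits on the blank at jig x = 0.045, y = -0.020 and presses with about 5 N through a spring.
- weight: Brass setup weight, 30 mm dia, 36 mm high, standing on the jig board; origin under its centre. A bystander: leave it alone.
- glue: White glue bottle with orange cap, 56 mm dia, 150 mm high, standing on the bench; origin under its centre. A bystander.
- cup: Blue ceramic cup, 76 mm dia, 90 mm high, on the bench; origin under its centre. A bystander.
- sandbox: Yellow plastic box 70 x 110 x 40 mm on the bench; origin under its centre. A bystander.
- driver: Screwdriver with orange handle lying on the bench. A bystander.
- plane: Small steel block plane, 50 x 150 mm, about 52 mm high, on the bench; origin under its centre. A bystander.
- spare: Spare, lighter-brown bridge blank 32 x 160 x 18 mm lying on the bare bench, not in the jig. A bystander.
Mind the look-alikes: they are no part of the job. What is shaped like the blank but blue or green is not meant.

How it is judged:
By the outcome, as a careful person would: the job done as asked, in the order asked, and still so for the second after the job is handed in, with the robot touching nothing.
It also fails if it takes over 45 s, if anything falls off the work surface, if the arm or the gripper's body presses on something with over 40 N, if the wrist force passes 120 N, or if a joint passes its speed limit or range.

## Working session

There is one attempt and no reset: what is moved stays moved. The work goes in short steps, Python scripts to look and compute and a tool call to move; the robot and the scene stay as the last step left them, time stands still between calls to the robot, and variables do not carry over. Pictures are saved under pics/ and viewed, at most 10 in all, crops included, and the job is handed in when it is done.

Besides the shell and the picture viewer there is one more tool, called after "Request:" as name([rows], argument=value, ...), one row to a line, values as JSON. servo_tool: Moves the arm, as the interface text tells. Its arguments: {"type":"object","properties":{"targets":{"type":"array"},"claw":{"type":"number"}},"required":["targets"]}

```bash
mkdir -p pics
python3 - <<'E'
from bench import *
import cv2
o=get_obs(); print({k:o[k] for k in('time','tool_pos','ee_rot','width','wrist_force')})
for n in('scene','top'):
    cv2.imwrite(f'pics/{n}0.png',snapshot(n)); print(n,camera_model(n))
E
```

```text
{'time': 0.0, 'tool_pos': array([ 0.22903876, -0.49949959,  0.21833781]), 'ee_rot': array([-3.13951765e+00, -2.44973769e-04,  4.29830279e-01]), 'width': 0.09400260021901723, 'wrist_force': array([ 0.21121641,  0.85735501, -0.65120244])}
scene {'camera_matrix': array([[434.97964562,   0.        , 322.15851197],
       [  0.        , 434.97964562, 241.94439599],
       [  0.        ,   0.        ,   1.        ]]), 'camera_from_world': array([[-0.73209703,  0.6810156 ,  0.015865  ,  0.36179681],
       [-0.43028125, -0.48036023,  0.76427227,  0.11858361],
       [ 0.52810225,  0.55269504,  0.64469854, -1.30656271],
       [ 0.        ,  0.        ,  0.        ,  1.        ]])}
top {'camera_matrix': array([[471.52875373,   0.        , 319.66268291],
       [  0.        , 471.52875373, 236.47253863],
       [  0.        ,   0.        ,   1.        ]]), 'camera_from_world': array([[ 2.52121699e-02, -9.99681978e-01,  5.37213188e-04,
        -2.20353315e-02],
       [ 9.97861044e-01,  2.51986600e-02,  6.03188553e-02,
        -5.03210377e-01],
       [-6.03132096e-02, -9.84705115e-04,  9.98179016e-01,
        -1.20469428e+00],
       [ 0.00000000e+00,  0.00000000e+00,  0.00000000e+00,
         1.00000000e+00]])}
```

View pics/scene0.png

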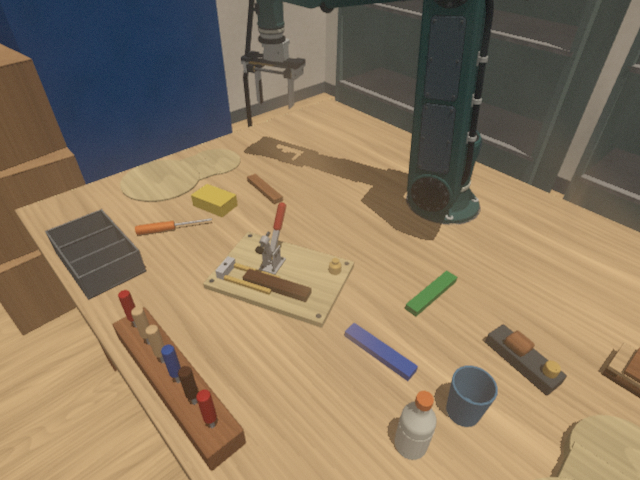

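View pics/top0.png

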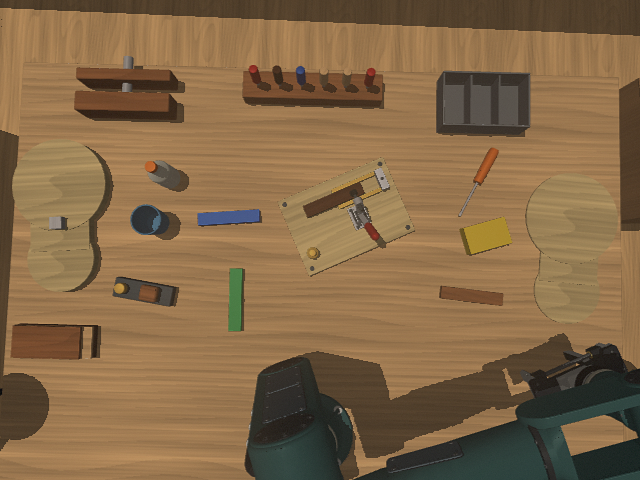

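Candidates for the blank in the top view are the dark one in the jig (335,199), the spare (470,296), the blue decoy (229,217), the green decoy (236,300) and the plane (145,291). The dark bar between the brass rails fits the description. The stop is at (382,178), the red handle at (373,232) and the weight at (313,254). I'll check this in one close crop.

Run:
```python
import cv2
a=cv2.imread('pics/top0.png')[150:285,265:425]
cv2.imwrite('pics/c1.png',cv2.resize(a,None,fx=4.4,fy=4.4,interpolation=cv2.INTER_CUBIC))
a=cv2.imread('pics/scene0.png')[195:325,200:360]
cv2.imwrite('pics/c2.png',cv2.resize(a,None,fx=4.4,fy=4.4,interpolation=cv2.INTER_CUBIC))
```

```text
(no output)
```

View pics/c1.png

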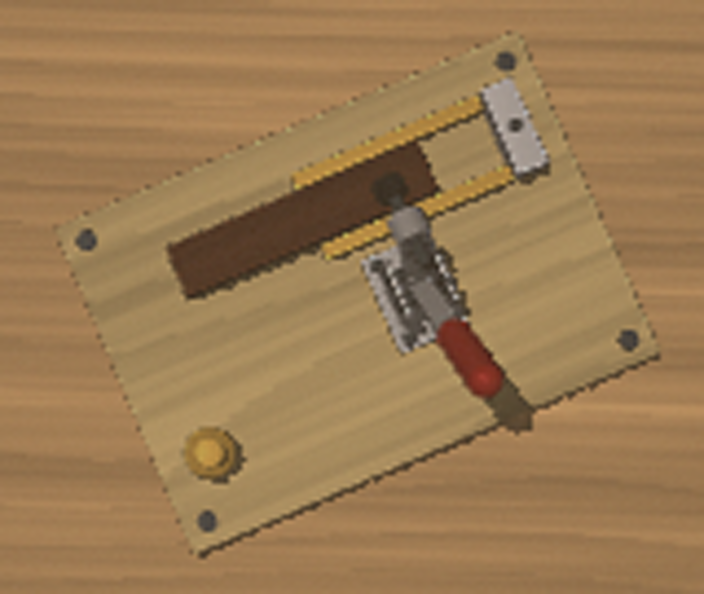

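View pics/c2.png

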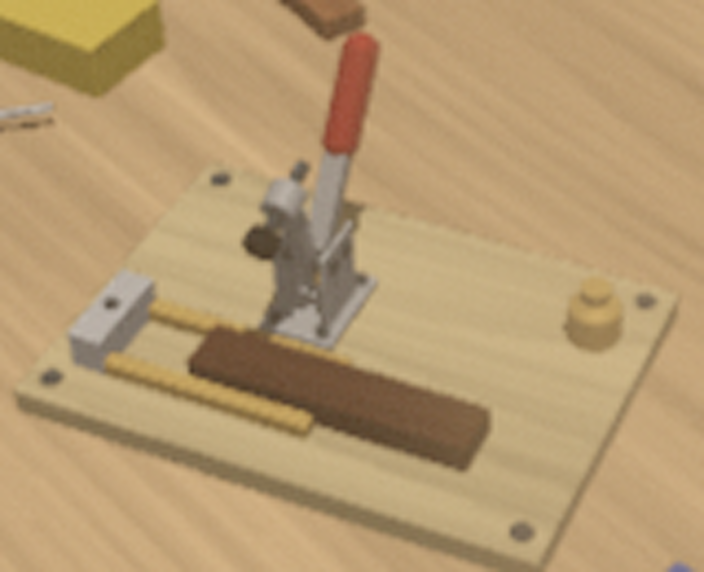

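The crops confirm it. The dark blank lies between the rails, short of the stop, with its free end at the left (168–190, 245–298 in c1). The red handle leans away from the blank, so the clamp is open. Next I'll fit the jig pose from the corners in both views.

```bash
cat > h.py <<'E'
import numpy as np
from bench import *
def proj(n,P):
    m=camera_model(n);P=np.atleast_2d(P);c=P@m['camera_from_world'][:3,:3].T+m['camera_from_world'][:3,3]
    u=(c*[1,-1,-1])@m['camera_matrix'].T; return u[:,:2]/u[:,2:]
def R(t): return np.array([[np.cos(t),-np.sin(t)],[np.sin(t),np.cos(t)]])
def W(j,p):
    p=np.atleast_2d(p).astype(float); return np.c_[p[:,:2]@R(j[2]).T+j[:2],p[:,2]]
E
python3 - <<'E'
from h import *
from scipy.optimize import least_squares
T=lambda a:np.array(a)/4.4-.4+[265,150]; S=lambda a:np.array(a)/4.4-.4+[200,195]
J=np.array([[.1,-.14,.018],[.1,.16,.018],[-.11,.16,.018],[-.11,-.14,.018]])
Jt=T([(519,33),(56,228),(200,550),(660,352)]); Js=S([(18,392),(545,558),(678,295),(215,165)])
f=lambda j:np.r_[(proj('top',W(j,J))-Jt).ravel(),(proj('scene',W(j,J))-Js).ravel()]
r=least_squares(f,[.5,-.05,1.2]);j=r.x
print(j,np.round(r.fun.reshape(-1,2),1).tolist())
for n,q,k in(('top',Jt,slice(0,8)),('scene',Js,None)):
    print(n,least_squares(lambda j:(proj(n,W(j,J))-q).ravel(),j).x)
# blank y offset (and x)
Bt=T([(168,245),(190,298),(438,190),(418,140)]); Bs=S([(467,450),(490,410),(222,330),(192,355)])
B=np.array([[.016,.08,.036],[-.016,.08,.036],[-.016,-.08,.036],[.016,-.08,.036]])
g=lambda b:np.r_[(proj('top',W(j,B+[b[0],b[1],0]))-Bt).ravel(),(proj('scene',W(j,B+[b[0],b[1],0]))-Bs).ravel()]
r=least_squares(g,[.045,0]);print('blank',r.x,'gap',r.x[1]-.08+.1,np.round(r.fun.reshape(-1,2),1).tolist())
# lever tip: pivot y? fit with pivot (px,py,.063)
ht=T([(487,378)]);hs=S([(362,36)])
h=lambda p:np.r_[(proj('top',W(j,[p[0],p[1],.15]))-ht).ravel(),(proj('scene',W(j,[p[0],p[1],.158]))-hs).ravel()]
r=least_squares(h,[-.06,-.02]);print('tip jig',r.x,r.fun)
wt=least_squares(lambda p:(proj('top',W(j,[p[0],p[1],.054]))-T([(208,450)])).ravel(),[-.08,.12]).x;print('weight',wt)
np.save('j.npy',j)
o=get_obs();print(o['joint_positions'])
E
```

```text
[ 0.5674003  -0.08285588  0.43691413] [[-0.2, -0.9], [-0.7, 0.5], [-1.1, 1.8], [0.8, 0.2], [-1.0, -0.4], [-0.8, 1.3], [0.8, -0.6], [-0.7, -0.9]]
top [ 0.56846946 -0.0836552   0.43230484]
scene [ 0.56654479 -0.08219323  0.44219658]
blank [0.04512835 0.0241387 ] gap 0.044138699890767186 [[-0.7, 0.9], [-0.7, 0.3], [0.4, -0.1], [-0.2, -0.1], [0.1, 0.0], [0.6, -0.6], [-1.0, -1.6], [-1.1, 1.6]]
tip jig [-0.08434563 -0.02071834] [-0.02532396  0.50577172 -0.39111037  0.54108907]
weight [-0.05638308  0.12784638]
[-1.24410724e+00  8.78766596e-02  1.37205691e+00 -2.45033197e-05
  1.68364628e+00 -1.03117171e-01]
```

```bash
cat >> h.py <<'E'
from scipy.spatial.transform import Rotation as Ro
def where():
    o=get_obs();j=np.load('j.npy');p=o['tool_pos']
    print('t',round(o['time'],2),'jig',np.round(np.r_[R(j[2]).T@(p[:2]-j[:2]),p[2]]*100,2),'yaw-jig deg',np.degrees(o['ee_rot'][2]-j[2]).round(2),'F jig',np.round(np.r_[R(j[2]).T@o['wrist_force'][:2],o['wrist_force'][2]],1))
def rel(t):
    "tool-axes shift in cm from the measured pose to jig point t"
    o=get_obs();j=np.load('j.npy');M=Ro.from_euler('xyz',o['ee_rot']).as_matrix()
    print('shift cm',np.round(M.T@(W(j,t)[0]-o['tool_pos'])*100,2))
E
python3 -c "
from h import *
where();rel([.045,.135,.22])"
```

```text
t 0.1 jig [-48.29 -23.44  21.84] yaw-jig deg -0.41 F jig [ 0.3 -0.6 -0.4]
shift cm [ 52.53 -37.31  -0.07]
```

Request:
servo_tool([
  [3, -2, -1, -5],
  [6.5, -4.5, -2, -11],
  [10, -7, -2, -17],
  [13.5, -9.5, -2, -23],
  [17, -12, -2, -29],
  [20.5, -14.5, -2, -35],
  [24, -17, -2, -40],
  [26, -18.5, -2, -45],
], claw=255)

```text
time: 1.1
tool_pos: [0.3889, -0.2216, 0.2391]
ee_rot: [-3.141, -0.0, 1.22]
wrist_force: [0.2, -1.0, -0.3]
width: 0.0175
finger_force: 0.0
```

```bash
python3 -c "
from h import *
where();rel([.045,.135,.22])"
```

```text
t 1.1 jig [-22.04  -5.02  23.91] yaw-jig deg 44.86 F jig [-0.2 -1.  -0.3]
shift cm [31.88  5.6   1.92]
```

Request:
servo_tool([
  [4, 0.7, 0, -6],
  [8.5, 1.5, 0, -12],
  [13, 2.3, 0, -18],
  [17.5, 3.1, 0, -24],
  [22, 3.9, 0, -30],
  [26.5, 4.7, 0, -36],
  [30, 5.3, 0, -42],
  [31.9, 5.6, 0, -45.1],
])

```text
time: 2.1
tool_pos: [0.5522, 0.0575, 0.2386]
ee_rot: [-3.14, -0.001, 2.006]
wrist_force: [-0.2, -0.4, -0.1]
width: 0.0004
finger_force: 0.0
```

```bash
python3 -c "
from h import *
where();rel([.045,.135,.042])"
```

```text
t 2.1 jig [ 4.56 13.36 23.86] yaw-jig deg 89.89 F jig [-0.4 -0.3 -0.1]
shift cm [ 0.13 -0.03 19.66]
```

Request:
servo_tool([
  [0, 0, 4, 0],
  [0, 0, 8, 0],
  [0, 0, 12, 0],
  [0, 0, 15, 0],
  [0, 0, 17.5, 0],
  [0, 0, 19, 0],
  [0, 0, 20, 0],
  [0, 0, 20, 0],
])

```text
time: 3.1
tool_pos: [0.5519, 0.0559, 0.0392]
ee_rot: [-3.141, -0.0, 2.002]
wrist_force: [0.1, 0.2, 0.3]
width: 0.0008
finger_force: 0.0
```

```bash
python3 -c "
from h import *
import cv2
where();rel([.045,.068,.039])
a=snapshot('scene')[180:330,190:390];cv2.imwrite('pics/c3.png',cv2.resize(a,None,fx=4,fy=4,interpolation=cv2.INTER_CUBIC))"
```

```text
t 3.1 jig [ 4.46 13.23  3.92] yaw-jig deg 89.68 F jig [0.1 0.1 0.3]
shift cm [-6.43  0.07  0.02]
```

View pics/c3.png

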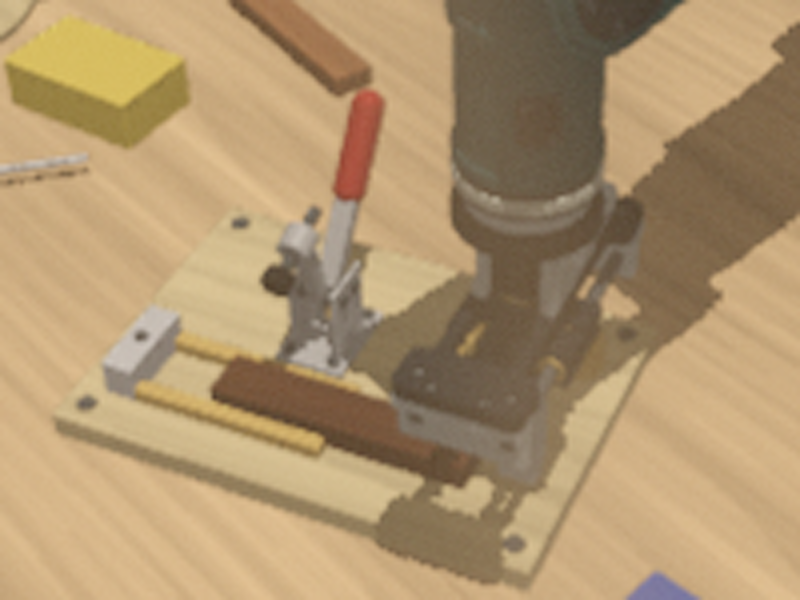

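The fingers stand just beyond the blank's free end (about 470,470) and nothing has moved. Push.

Request:
servo_tool([
  [-0.8, 0, 0, 0],
  [-1.5, 0, 0, 0],
  [-2.1, 0, 0, 0],
  [-2.8, 0, 0, 0],
  [-3.5, 0, 0, 0],
  [-4.2, 0, 0, 0],
  [-4.9, 0, 0, 0],
  [-5.4, 0, 0, 0],
])

```text
time: 4.15
tool_pos: [0.5748, 0.0066, 0.0395]
ee_rot: [-3.142, -0.0, 2.002]
wrist_force: [-0.7, 1.6, 1.5]
width: 0.0008
finger_force: 0.8
```

```bash
python3 -c "
from h import *
where();rel([.045,.068,.039])"
```

```text
t 4.15 jig [4.45 7.79 3.95] yaw-jig deg 89.68 F jig [0.  1.8 1.5]
shift cm [-0.99  0.05  0.04]
```

Request:
servo_tool([
  [-0.15, 0, 0, 0],
  [-0.3, 0, 0, 0],
  [-0.45, 0, 0, 0],
  [-0.6, 0, 0, 0],
  [-0.7, 0, 0, 0],
])

```text
time: 4.78
tool_pos: [0.5775, 0.0006, 0.0394]
ee_rot: [-3.141, 0.0, 2.002]
wrist_force: [-0.5, 1.0, -0.5]
width: 0.0003
finger_force: 0.6
```

```bash
python3 -c "
from h import *
where();rel([.045,.068,.039])"
```

```text
t 4.78 jig [4.45 7.13 3.94] yaw-jig deg 89.69 F jig [-0.1  1.2 -0.5]
shift cm [-0.33  0.06  0.04]
```

Still about 1 N, which is just sliding friction. I'll continue in small steps until the force rises.

Request:
servo_tool([
  [-0.1, 0, 0, 0],
  [-0.2, 0, 0, 0],
  [-0.2, 0, 0, 0],
])

```text
time: 5.15
tool_pos: [0.5782, -0.001, 0.0394]
ee_rot: [-3.141, -0.0, 2.002]
wrist_force: [0.5, 1.9, 0.7]
width: 0.0003
finger_force: 1.0
```

Request:
servo_tool([
  [-0.1, 0, 0, 0],
  [-0.1, 0, 0, 0],
])

```text
time: 5.4
tool_pos: [0.5783, -0.001, 0.0394]
ee_rot: [-3.141, -0.002, 2.003]
wrist_force: [-1.5, 5.2, 3.3]
width: -0.0002
finger_force: 2.6
```

Request:
servo_tool([
  [-0.1, 0, 0, 0],
  [-0.1, 0, 0, 0],
])

```text
time: 5.65
tool_pos: [0.5783, -0.0011, 0.0394]
ee_rot: [-3.141, -0.004, 2.003]
wrist_force: [-2.9, 6.5, 2.9]
width: 0.0003
finger_force: 3.6
```

```bash
python3 -c "
from h import *
where()"
```

```text
t 5.65 jig [4.44 6.95 3.94] yaw-jig deg 89.72 F jig [0.1 7.1 2.9]
```

The blank stalled at jig y 6.95 cm and the force rose to 7 N, so it is on the stop. Back off, rise, and travel behind the handle.

Request:
servo_tool([
  [0.8, 0, 0, 0],
  [2, 0, 0, 0],
  [3, 0, -2, 0],
  [3, 0, -6, 0],
  [3, 0, -11, 0],
  [3, 0, -16, 0],
  [3, 0, -19, 0],
  [3, 0, -20, 0],
])

```text
time: 6.65
tool_pos: [0.5676, 0.0245, 0.2438]
ee_rot: [3.136, 0.004, 2.003]
wrist_force: [0.2, 0.1, -0.5]
width: 0.0007
finger_force: 0.0
```

Request:
servo_tool([
  [-1, -2, 0, 0],
  [-3, -5, 0, 0],
  [-5, -8, 0, 0],
  [-7, -11, 0, 0],
  [-9, -14, 0, 0],
  [-11, -17, 0, 0],
  [-12, -19, 0, 0],
  [-12, -19.5, 0, 0],
])

```text
time: 7.65
tool_pos: [0.4374, -0.1672, 0.2375]
ee_rot: [-3.139, -0.003, 1.999]
wrist_force: [0.2, -0.1, 0.2]
width: 0.0005
finger_force: 0.0
```

```bash
python3 -c "
from h import *
import cv2
where();rel([-.135,-.0205,.144])
a=snapshot('top')[150:285,265:425];b=snapshot('scene')[195:325,200:360]
cv2.imwrite('pics/c4.png',np.vstack([cv2.resize(x,(740//2*2//2*1+0,300)) if 0 else cv2.resize(x,None,fx=2.2,fy=2.2,interpolation=cv2.INTER_CUBIC) for x in(a,b)]))"
```

```text
t 7.65 jig [-15.35  -2.14  23.75] yaw-jig deg 89.51 F jig [ 0.2 -0.2  0.2]
shift cm [0.08 1.87 9.34]
```

View pics/c4.png

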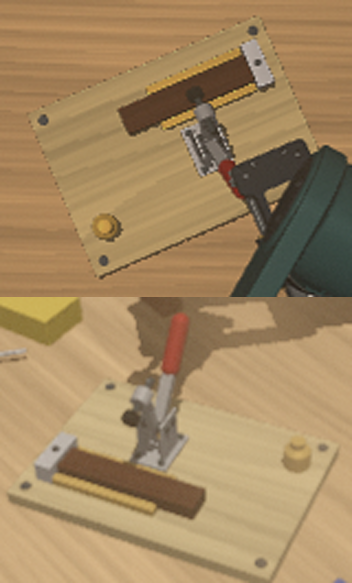

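The picture shows the blank's dark end flush against the stop at (245,65). The handle is still open, and the weight is untouched. Descend behind the handle.

Request:
servo_tool([
  [0, 0, 2, 0],
  [0, 0, 4.5, 0],
  [0, 0, 7, 0],
  [0, 0.6, 8.5, 0],
  [0.1, 1.2, 9.3, 0],
  [0.1, 1.9, 9.3, 0],
])

```text
time: 8.5
tool_pos: [0.457, -0.1569, 0.1463]
ee_rot: [-3.141, -0.0, 2.003]
wrist_force: [-0.9, -0.3, 0.2]
width: 0.0003
finger_force: 0.0
```

Request:
servo_tool([
  [0, 0.8, 0, 0],
  [0, 1.6, 0, 0],
  [0, 2.4, 0, 0],
  [0, 3.2, 0, 0],
  [0, 3.8, 0, 0],
  [0, 4.4, 0, 0],
  [0, 5.0, 0, 0],
])

```text
time: 9.38
tool_pos: [0.5005, -0.1391, 0.1492]
ee_rot: [-3.137, 0.004, 2.0]
wrist_force: [-8.6, -4.2, 8.0]
width: 0.0006
finger_force: 4.3
```

```bash
python3 -c "
from h import *
where();rel([-.035,-.0205,.144])"
```

```text
t 9.38 jig [-8.45 -2.27 14.92] yaw-jig deg 89.58 F jig [-9.6 -0.2  8. ]
shift cm [0.25 4.95 0.49]
```

In contact and pushing at about 10 N, as expected. Continue over the dead point.

Request:
servo_tool([
  [0, 0.6, 0, 0],
  [0, 1.2, 0.1, 0],
  [0, 1.8, 0.2, 0],
  [0, 2.4, 0.3, 0],
  [0, 3.0, 0.3, 0],
  [0, 3.6, 0.3, 0],
  [0, 4.2, 0.3, 0],
  [0, 4.8, 0.3, 0],
])

```text
time: 10.38
tool_pos: [0.5461, -0.1161, 0.1433]
ee_rot: [3.141, -0.0, 2.003]
wrist_force: [-0.1, 0.2, -0.1]
width: 0.0007
finger_force: 0.0
```

```bash
python3 -c "
from h import *
where();rel([-.03,-.0205,.144])"
```

```text
t 10.38 jig [-3.34 -2.11 14.33] yaw-jig deg 89.7 F jig [ 0.   0.2 -0.1]
shift cm [ 0.06  0.34 -0.07]
```

Request:
servo_tool([
  [0, -1.5, 0, 0],
  [0, -4, 0, 0],
  [0, -7, 0, 0],
  [0, -10, -1, 0],
  [0, -13, -4, 0],
  [0, -16, -7, 0],
  [0, -18, -9, 0],
  [0, -18, -9, 0],
])

```text
time: 11.38
tool_pos: [0.3815, -0.1927, 0.2355]
ee_rot: [3.139, 0.004, 2.0]
wrist_force: [-0.9, -0.3, -0.1]
width: 0.0005
finger_force: 0.0
```

```bash
python3 -c "
from h import *
import cv2
where()
a=snapshot('top')[150:285,265:425];b=snapshot('scene')[195:325,200:360]
cv2.imwrite('pics/c5.png',np.vstack([cv2.resize(x,None,fx=2.2,fy=2.2,interpolation=cv2.INTER_CUBIC) for x in(a,b)]))
cv2.imwrite('pics/s5.png',snapshot('scene'))"
```

```text
t 11.38 jig [-21.49  -2.09  23.55] yaw-jig deg 89.54 F jig [-1.   0.1 -0.1]
```

View pics/c5.png

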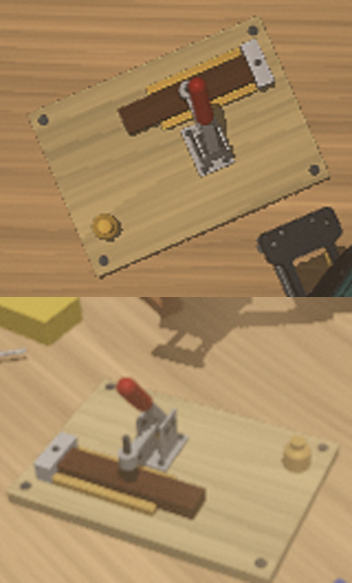

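View pics/s5.png

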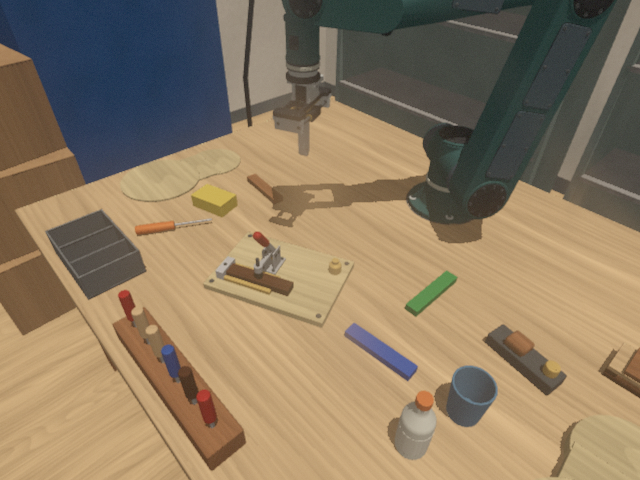

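The handle leans forward over the blank at (198,98) in the crop and the foot sits on the blank at (128,460). The blank is against the stop, the bystanders haven't moved and the arm is clear. Handing in.

```bash
python3 -c "
from bench import *
print(close_job())"
```

```text
the job is handed in; nothing more can be done
None
```

The job is handed in at about 11.5 s: the blank is home against the stop, the clamp is locked with its foot on the blank, the arm is clear and nothing else was moved, as far as the pictures and force readings show.

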